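# Load the hotplate and latch its splash guard

### The job

Stand the white beaker upright in the middle of the hotplate inside the open-topped splash guard, setting it down gently. Then swing the guard's gate shut, slowly and without forcing it, until its sprung latch has snapped in and the gate stays shut by itself. Leave the other things on the bench alone.

Things in the scene. Friction and masses are not known exactly. Their poses are not given: they have to be found in the camera images.
- beaker_mid (a point): Centre (half-way up, on the axis) of the open white porcelain beaker: a straight cylinder 56 mm across, 80 mm tall, wall 4 mm, about 0.16 kg, loose and upright on the bench, left or right of the guard. z along its axis.
- plate_centre (a point): Centre of the round dark hotplate top (140 mm across, level, 66 mm above the bench) where the beaker must stand, at most 20 mm off centre. Axes of the guard: x from the gate to the back, y towards the hinge side, z up. Nothing stands on it or above it.
- gate_hinge (a point): Top of the gate's upright hinge axis, 122 mm above the bench, at -117 mm x, +100 mm y from plate_centre in the guard's axes. Its own axes turn with the gate: the plate runs along its -y to the free edge at 190 mm; the outer (robot) face looks along its -x; z up. At gate angle q these axes are the guard's turned by -q about z. Nothing stands in front of the outer face.
- gate_push (a point): A good point to push on the gate's outer face: 150 mm from the hinge axis, 85 mm above the bench (37 mm under the top edge, which is at 122 mm). Axes as gate_hinge; push along its +x. Aluminium plate 8 mm thick, hinge axis in mid-thickness, 0.35 kg, lower edge 12 mm above the bench. More than 22 N of push on gate or guard damages them.
- gate (a joint): Opening of the gate, rad: 0 square to the guard's sides, growing as it swings towards the robot; starts 0.45 to 0.8; light, stays where left. From 0.35 or later a bumper pushes it back out (2 to 5 N). Bar, bumper and stop are screw-set together: the stop lies unseen between -0.06 and 0.1: feel for it. Let go, latched it rests below 0.125, else above 0.145. Slam: over 1 rad/s below 0.35.
- jar_mid (a point): Centre of a lidded glass jar, 62 mm across, 95 mm tall: a bystander on the other side of the guard from the beaker, not to be moved.
- pot_mid (a point): Centre of a small flat lidded sample pot, 50 mm across, 26 mm tall: a bystander, not to be moved.
- meter_mid (a point): Centre of a black hand-held meter lying flat, 170 x 85 x 34 mm: a bystander, not to be moved.
- beaker: The same beaker, origin at the centre of its underside.
- guard: The splash guard with the hotplate fixed in it, origin at the centre of its underside, 12 mm in -x from under plate_centre; axes as there, turned by up to 0.2 rad. Fixed sheet-metal box without a roof, 260 mm wide (y); fixed walls 122 mm tall, the side ones' inner faces 124 mm either side of plate_centre, the back one's 94 mm behind it. The gate closes the robot side.
- gate_tongue (a point): Gate's free edge, 190 mm from the hinge axis, 97 mm above the bench, with the brass sprung tongue that sticks out 11 mm. In the last 22 mm of travel its slope rides over an upright steel bar of the guard's keeper, then snaps in behind it: this takes up to 10 N at gate_push, more nearer the hinge. 2 mm further on the gate meets a rubber stop: 12 to 17 N at gate_push means it is there.
Not all that is in view belongs to the job. What is shaped like the beaker but yellow is not meant.

How it is judged:
By the outcome, as a careful person would: the job done as asked, in the order asked, and still so for the second after the job is handed in, with the robot touching nothing.
It also fails if it takes over 64 s, if anything falls off the work surface, if the arm or the gripper's body presses on something with over 40 N, if the wrist force passes 120 N, or if a joint passes its speed limit or range.

### The arm

A 6-joint arm with a two-finger parallel gripper is mounted at the origin on the work surface. World frame = base frame: x ahead of the robot, y to its left, z up, the work surface at z = 0. Lengths are in m, angles in rad, forces in N, time in s.
With the tool pointing down it reaches from about 0.25 to 0.85 m from the base axis. Payload 12.5 kg.
Tool frame: the origin (TCP) lies between the finger pads; the fingertips stand 11 mm ahead of it and the grasp point (between the pads) lies 8 mm behind it (nose_length is the distance from the TCP to the fingertips, in m); z points along the fingers, y is the direction in which the jaws open and shut (so a half turn about z gives the same grasp; the last joint's range is limited). The gripper opens to 93 mm and grips with 3 to 60 N. Pads are 15 mm wide; open, the fingers measure 128 mm over their backs; the gripper's body (75 mm by 188 mm) begins 65 mm behind the grasp point.
Start: joints at [-1.391, 0.351, 1.652, -0, 1.139, -0.085], TCP at [0.144, -0.531, 0.23] pointing down, gripper open.
Joint ranges: [-2.75, 2.75], [-0.79, 2.1], [0.01, 2.65], [-1.57, 4.71], [0.07, 3.14], [-2.87, 2.87]. Speed limits (rad/s): [2.22, 2.22, 2.79, 3.14, 3.14, 3.14].

### API

Orientations are given as [roll, pitch, yaw] about the fixed x, y, z axes, in that order (R = Rz(yaw) Ry(pitch) Rx(roll)).
In Python, from workcell import * gives the robot as it stands.
- The arm moves only by the shell command python3 -m inch 'ROWS' [FORCE]. ROWS is JSON, a list of rows, each an object with "offset": the shift along the tool's x, y, z in mm, a list of three; "twist": the turn, a rotation vector about the tool's x, y, z in degrees, a list of three; "claw": the opening, from 0 (shut) to 1 (fully open). In form: [{"offset": [dx, dy, dz], "twist": [ax, ay, az], "claw": claw}, ...]. A call has 1 to 20 rows; each row shifts and turns the commanded pose from where the row before left it, along the tool's axes as they then stand; what a row does not reach is not made up. A row lasts 1/8 s, in which the tool goes at most 62.5 mm and 10.7 degrees, less where a joint would pass 70% of its speed; a pose out of reach is approached as far as the arm can. A call is refused whole if a number of a shift passes 62.5 or a number of a turn 10.7, either way. A call with a gripper value outside its range is refused whole. The fingers move at their own pace and stop on an object; FORCE is the grip in N (left out, the last holds). Time passes only in rows, so rows that do not move let the fingers close. It gives the time, the measured TCP pose, the force and the opening at its end, in the units of the state.
- observe(): the state, without advancing time (a new reading comes with each control period).
- capture(name): name is "scene" or "top" or "wrist"; returns a dict with "frame" (420x560x3 uint8, red, green, blue), "intrinsics" (3x3 intrinsics, pixels), "extrinsics" (4x4, takes a point from camera to world coordinates). Camera axes: x right, y up, looking along -z (the intrinsics and any distortion apply to the point x, -y, -z); pixel columns grow to the right and rows downward; lengths in m; the calibration is good to about 2 mm. The wrist camera is an equidistant fisheye: a pixel r from the principal point sees the ray r / f radians off the axis. A picture is of the moment at which its call begins. There is no depth.
- hand_in(): hands the job in, once; it reports no verdict.
Trained networks look in the newest picture that a camera, given by its name, has taken for a name from the list of things; names that differ only in an ending like _2 or _b are one class to them, and where a whole thing is asked for, a point or a joint stands for the part that bears it (a point fixed in the world has none). Each returns a list of dicts, best first, with "score" (0 to 1); they miss things now and then, are a little off and sometimes report something else, mostly with a low value. They report only what shows in the picture. A call takes as long as a camera call. They do not tell look-alikes from the thing itself.
- boxes_of(camera, target): "at" ([column, row] in pixels, amid what is visible of it).
- trace(camera, target): "region" (420x560 bool, what is visible of it) and "at" ([column, row] in pixels, amid what is visible of it).
The state is a dict: "t": time; "qpos": joint angles; "qd": joint speeds; "joint_torque": joint torques, N m; "position": TCP position; "orientation": TCP orientation; "ft_force": force on the tool from outside, world axes, zero at the start; "wrist_torque": the same for the moment, N m; "gripper_width": finger opening in m.
Only numpy, scipy, OpenCV 4.12 (cv2) and the standard library are available. Lean on these libraries where they do the work, as an engineer would, in place of code of your own. Each camera call takes 0.05 s, during which the arm holds its last target.

## Working session

There is one attempt and no reset: what is moved stays moved. The work goes in short steps, Python scripts to look and compute and a shell command to move; the robot and the scene stay as the last step left them, time stands still between calls to the robot, and variables do not carry over. Pictures are saved under pics/ and viewed, and the job is handed in when it is done.

```bash
ls; mkdir -p pics; cat > h.py <<'E'
from workcell import *
import numpy as np, cv2
from scipy.spatial.transform import Rotation as R
def ray(c,px):
    K=np.array(c["intrinsics"]);E=np.array(c["extrinsics"])
    u=(px[0]-K[0,2])/K[0,0];v=(px[1]-K[1,2])/K[1,1]
    d=np.array([u,-v,-1.0]);d=E[:3,:3]@d
    return E[:3,3],d/np.linalg.norm(d)
def atz(c,px,z):
    o,d=ray(c,px);return o+d*(z-o[2])/d[2]
def proj(c,p):
    K=np.array(c["intrinsics"]);E=np.array(c["extrinsics"])
    q=E[:3,:3].T@(np.asarray(p)-E[:3,3]);
    return np.array([K[0,2]+K[0,0]*q[0]/-q[2],K[1,2]+K[1,1]*-q[1]/-q[2]])
E
python3 - <<'E'
from h import *
s=observe();print({k:np.round(v,3).tolist() for k,v in s.items()})
for n in ["scene","top"]:
    c=capture(n);cv2.imwrite(f"pics/{n}0.png",c["frame"][:,:,::-1]);print(n,np.round(c["intrinsics"],1).tolist(),np.round(c["extrinsics"],3).tolist(),[k for k in c])
    for t in ["beaker_mid","plate_centre","gate_hinge","gate_push","gate_tongue","jar_mid","pot_mid","meter_mid"]:
        print(t,[(np.round(b["at"],1).tolist(),round(b["score"],2)) for b in boxes_of(n,t)][:3])
E
```

```text
pics
{'t': 0.0, 'qpos': [-1.391, 0.351, 1.652, 0.0, 1.139, -0.085], 'qd': [0.0, -0.001, -0.001, 0.0, -0.002, -0.001], 'joint_torque': [-0.001, -49.733, -28.525, 0.07, 0.026, -0.0], 'position': [0.144, -0.53, 0.229], 'orientation': [-3.14, -0.0, 0.265], 'ft_force': [-0.406, 0.542, -0.056], 'wrist_torque': [-0.0, -0.036, -0.029], 'gripper_width': 0.093}
scene [[412.4, 0.0, 275.3], [0.0, 412.4, 200.8], [0.0, 0.0, 1.0]] [[0.778, -0.5, 0.382, 0.912], [0.628, 0.601, -0.494, -0.461], [0.018, 0.624, 0.781, 0.871], [0.0, 0.0, 0.0, 1.0]] ['frame', 'intrinsics', 'extrinsics']
beaker_mid [([294.6, 124.7], 0.92), ([317.0, 147.5], 0.78)]
plate_centre [([311.4, 244.3], 0.87)]
gate_hinge [([266.9, 211.3], 0.76)]
gate_push [([269.9, 208.6], 0.79), ([397.2, 171.0], 0.67)]
gate_tongue [([268.0, 205.4], 0.64)]
jar_mid [([166.9, 286.7], 0.68)]
pot_mid [([205.9, 357.9], 0.84)]
meter_mid [([398.0, 171.5], 0.96)]
top [[546.1, 0.0, 274.1], [0.0, 546.1, 216.9], [0.0, 0.0, 1.0]] [[0.004, 0.996, -0.089, 0.405], [-1.0, 0.005, 0.01, 0.02], [0.011, 0.089, 0.996, 1.329], [0.0, 0.0, 0.0, 1.0]] ['frame', 'intrinsics', 'extrinsics']
beaker_mid [([134.9, 281.9], 0.84), ([150.3, 238.2], 0.76)]
plate_centre [([277.5, 147.1], 0.81)]
gate_hinge [([280.6, 220.9], 0.71)]
gate_push [([274.7, 219.5], 0.74), ([278.9, 149.9], 0.54)]
gate_tongue [([276.3, 218.9], 0.59)]
jar_mid [([393.8, 230.0], 0.73), ([409.7, 170.5], 0.2)]
pot_mid [([409.9, 167.5], 0.88)]
meter_mid [([119.4, 153.7], 0.67)]
```

View pics/scene0.png

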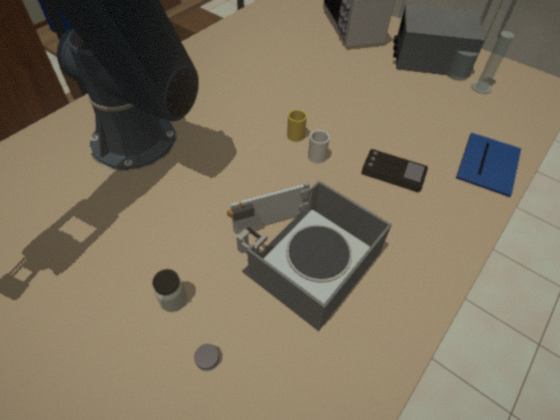

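View pics/top0.png

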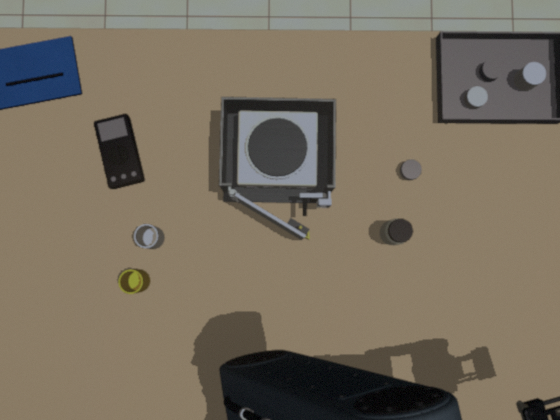

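The white beaker is at scene (318,147) and top (147,237). The yellow look-alike is at scene (297,125) and top (131,281). The white one fits the description. The gate is hinged at top (233,190) with its tongue at (307,236). Next I'll take enlarged crops and measure.

```bash
python3 - <<'E'
from h import *
a=cv2.imread("pics/top0.png");b=cv2.imread("pics/scene0.png")
A=cv2.resize(a[80:300,100:350],None,fx=3.2,fy=2.7*3.2/3.2,interpolation=3)
A=cv2.resize(a[80:300,100:400],None,fx=2.6,fy=2.6,interpolation=3)
B=cv2.resize(b[90:330,180:420],None,fx=2.5,fy=2.5,interpolation=3)
cv2.imwrite("pics/topcrop.png",A);cv2.imwrite("pics/scenecrop.png",B)
c=capture("top")
for t in ["beaker","plate_centre","guard","gate","jar_mid","pot_mid","meter_mid"]:
    for r in trace("top",t)[:2]:
        m=r["region"];ys,xs=np.nonzero(m)
        (e)=cv2.fitEllipse(np.c_[xs,ys].astype(np.float32)) if len(xs)>5 else None
        mr=cv2.minAreaRect(np.c_[xs,ys].astype(np.float32))
        print(t,round(r["score"],2),np.round(r["at"],1),m.sum(),[xs.min(),xs.max(),ys.min(),ys.max()],"mean",xs.mean().round(1),ys.mean().round(1),"rect",np.round(mr[0],1),np.round(mr[1],1),round(mr[2],1),"rgb",c["frame"][m].mean(0).round())
E
```

```text
beaker 0.79 [151.9 237.7] 589 [np.int64(134), np.int64(164), np.int64(225), np.int64(248)] mean 149.2 236.4 rect [149.  236.5] [23. 30.] 90.0 rgb [108. 106. 106.]
beaker 0.69 [133.5 280.4] 631 [np.int64(119), np.int64(150), np.int64(269), np.int64(293)] mean 134.6 280.4 rect [134.5 281. ] [24. 31.] 90.0 rgb [104.  97.  43.]
plate_centre 0.66 [277.6 152.9] 12578 [np.int64(219), np.int64(336), np.int64(96), np.int64(239)] mean 277.1 152.2 rect [277.5 167.5] [143. 117.] 90.0 rgb [83. 84. 85.]
guard 0.83 [277.1 152.8] 12208 [np.int64(219), np.int64(335), np.int64(97), np.int64(238)] mean 276.8 151.8 rect [277.  167.5] [116. 141.] 0.0 rgb [83. 84. 85.]
gate 0.81 [282.  219.4] 675 [np.int64(233), np.int64(309), np.int64(193), np.int64(238)] mean 276.9 218.7 rect [271.9 214. ] [85.5 13.3] 29.7 rgb [102. 103. 102.]
jar_mid 0.73 [393.8 230.4] 698 [np.int64(380), np.int64(412), np.int64(218), np.int64(244)] mean 396.0 231.0 rect [396. 231.] [26. 32.] 90.0 rgb [63. 59. 53.]
pot_mid 0.77 [412.2 168.1] 367 [np.int64(400), np.int64(421), np.int64(159), np.int64(179)] mean 410.4 169.0 rect [410.5 169. ] [20. 21.] 90.0 rgb [107. 102. 100.]
meter_mid 0.76 [119.7 150.4] 2597 [np.int64(95), np.int64(144), np.int64(113), np.int64(188)] mean 119.3 150.9 rect [119.  150.5] [71.4 37.4] 76.2 rgb [47. 44. 42.]
```

View pics/topcrop.png

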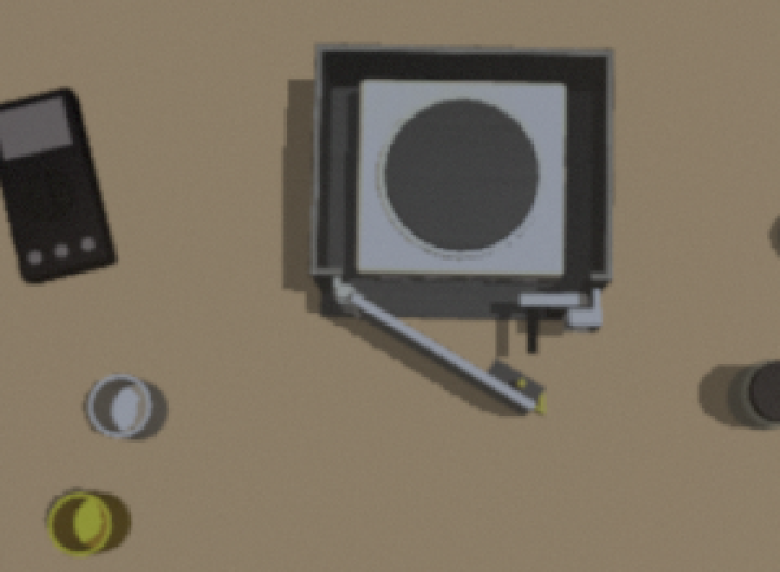

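View pics/scenecrop.png

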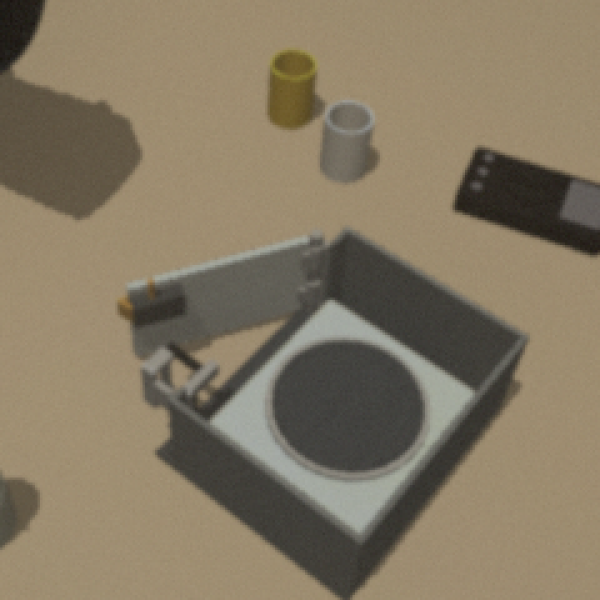

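```bash
cat >> h.py <<'E'
def fitcircle(c,mask_fn):pass
E
python3 - <<'E'
from h import *
c=capture("top")
f=lambda x,y:(100+x/2.6-.3,80+y/2.6-.3)
P={}
for n,p,z in [("plate",(462,175),.066),("beakrim",(120,406),.08),("yelrim",(79,523),.08),("BL",(317,45),.122),("BR",(613,49),.122),("FL",(311,275),.122),("FR",(611,280),.122),("hinge",(342,288),.122),("gateend",(536,408),.122),("jarlid",(780,391),.095)]:
    P[n]=atz(c,f(*p),z);print(n,np.round(P[n],4))
d=P["BL"]-P["BR"];print("w",np.linalg.norm(d),"yaw",np.arctan2(-d[0],d[1]))
d=P["FL"]-P["FR"];print("w",np.linalg.norm(d),"yaw",np.arctan2(-d[0],d[1]))
d=P["BL"]-P["FL"];print("side",np.linalg.norm(d),np.arctan2(d[1],d[0]))
d=P["BR"]-P["FR"];print("side",np.linalg.norm(d),np.arctan2(d[1],d[0]))
d=P["hinge"]-P["gateend"];print("gate",np.linalg.norm(d),"dir yaw",np.arctan2(-d[0],d[1]))
s=capture("scene")
K=lambda x,y:(180+x/2.5-.3,90+y/2.5-.3)
print("scene plate",np.round(atz(s,K(348,407),.066),4),"beak",np.round(atz(s,K(348,118),.08),4),"hinge",atz(s,K(318,238),.122).round(4), "gate end",atz(s,K(135,285),.122).round(4))
print("yellow",atz(s,K(293,64),.08).round(4), "BL",atz(s,K(349,230),.122).round(4),"BR? ",atz(s,K(357,533),.122).round(4),"",atz(s,K(526,338),.122).round(4))
E
```

```text
plate [6.827e-01 1.000e-04 6.600e-02]
beakrim [0.4718 0.3    0.08  ]
yelrim [0.3696 0.3331 0.08  ]
BL [0.7845 0.1275 0.122 ]
BR [ 0.7827 -0.1302  0.122 ]
FL [0.5826 0.1301 0.122 ]
FR [ 0.5797 -0.1273  0.122 ]
hinge [0.5715 0.1034 0.122 ]
gateend [ 0.4694 -0.0627  0.122 ]
jarlid [ 0.4866 -0.2776  0.095 ]
w 0.25770584405310987 yaw -0.006680827772487951
w 0.2573747732217246 yaw -0.011429144100000965
side 0.20187940302129853 -0.013049528767860485
side 0.2031038593607165 -0.014655517732716552
gate 0.19498763109864314 dir yaw -0.5511827742629335
scene plate [ 0.6892 -0.0055  0.066 ] beak [0.4748 0.2966 0.08  ] hinge [0.5732 0.0994 0.122 ] gate end [ 0.4771 -0.0553  0.122 ]
yellow [0.3712 0.331  0.08  ] BL [0.5903 0.1269 0.122 ] BR?  [ 0.776  -0.1263  0.122 ]  [0.7863 0.1233 0.122 ]
```

Guard yaw is about -0.011 and the plate centre about (0.685, -0.001). The hinge is at (0.570, 0.100) and the gate angle about 0.54. The white beaker is at (0.473, 0.298), with the yellow one 108 mm from it. Next I turn the tool and travel at z = 0.23, above everything.

```bash
python3 -m inch '[{"offset":[0,0,0],"twist":[0,0,10.5],"claw":1},{"offset":[0,0,0],"twist":[0,0,10.5],"claw":1},{"offset":[0,0,0],"twist":[0,0,0],"claw":1},{"offset":[14,-45,0],"twist":[0,0,0],"claw":1},{"offset":[14,-45,0],"twist":[0,0,0],"claw":1},{"offset":[14,-45,0],"twist":[0,0,0],"claw":1},{"offset":[14,-45,0],"twist":[0,0,0],"claw":1},{"offset":[14,-45,0],"twist":[0,0,0],"claw":1},{"offset":[14,-45,0],"twist":[0,0,0],"claw":1},{"offset":[14,-45,0],"twist":[0,0,0],"claw":1},{"offset":[14,-45,0],"twist":[0,0,0],"claw":1},{"offset":[14,-45,0],"twist":[0,0,0],"claw":1},{"offset":[14,-45,0],"twist":[0,0,0],"claw":1},{"offset":[14,-45,0],"twist":[0,0,0],"claw":1},{"offset":[14,-45,0],"twist":[0,0,0],"claw":1},{"offset":[14,-45,0],"twist":[0,0,0],"claw":1},{"offset":[14,-45,0],"twist":[0,0,0],"claw":1},{"offset":[14,-45,0],"twist":[0,0,0],"claw":1}]' 20
```

```text
t: 3.65
position: [0.4219, 0.1211, 0.2298]
orientation: [-3.142, -0.0, -0.096]
ft_force: [0.2, -0.6, -0.3]
gripper_width: 0.0932
```

```bash
python3 -m inch '[{"offset":[8,-45,0],"twist":[0,0,0],"claw":1},{"offset":[8,-45,0],"twist":[0,0,0],"claw":1},{"offset":[8,-45,0],"twist":[0,0,0],"claw":1},{"offset":[8,-20,0],"twist":[0,0,0],"claw":1},{"offset":[0,0,0],"twist":[0,0,0],"claw":1},{"offset":[0,0,0],"twist":[0,0,0],"claw":1}]'
python3 - <<'E'
from h import *
s=observe();print(np.round(s["position"],4),np.round(s["qpos"],3))
c=capture("wrist");cv2.imwrite("pics/w1.png",c["frame"][:,:,::-1]);K=np.array(c["intrinsics"]);E=np.array(c["extrinsics"]);print(K.round(1).tolist(),E.round(3).tolist())
print([(np.round(b["at"],1),b["score"]) for b in boxes_of("wrist","beaker_mid")])
t=capture("top");print([(np.round(b["at"],1),b["score"]) for b in boxes_of("top","beaker_mid")])
E
```

```text
t: 4.4
position: [0.4687, 0.2696, 0.2295]
orientation: [3.141, 0.0, -0.1]
ft_force: [-0.2, -0.2, 0.3]
gripper_width: 0.093
[0.4687 0.2696 0.2295] [ 0.436  0.334  1.676 -0.     1.132  2.107]
[[325.2, 0.0, 274.7], [0.0, 325.2, 209.6], [0.0, 0.0, 1.0]] [[-0.1, 0.949, 0.298, 0.553], [-0.995, -0.095, -0.029, 0.261], [0.001, -0.3, 0.954, 0.384], [0.0, 0.0, 0.0, 1.0]]
[(array([229.9, 273.8]), 0.72), (array([164.6,  42.2]), 0.63)]
[]
```

View pics/w1.png

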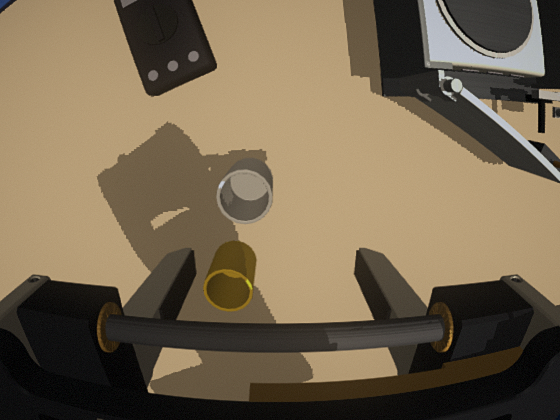

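```bash
cat >> h.py <<'E'
def watz(c,px,z):
    K=np.array(c["intrinsics"]);E=np.array(c["extrinsics"])
    v=np.array([px[0]-K[0,2],px[1]-K[1,2]])/K[0,0];r=np.linalg.norm(v)
    d=np.array([v[0]/r*np.sin(r),-v[1]/r*np.sin(r),-np.cos(r)]);d=E[:3,:3]@d
    o=E[:3,3];return o+d*(z-o[2])/d[2]
def wproj(c,p):
    K=np.array(c["intrinsics"]);E=np.array(c["extrinsics"])
    q=E[:3,:3].T@(np.asarray(p)-E[:3,3]);v=np.array([q[0],-q[1]]);n=np.linalg.norm(v)
    return K[:2,2]+K[0,0]*np.arctan2(n,-q[2])*v/n
E
python3 - <<'E'
from h import *
c=capture("wrist")
for n,p,z in [("white rim",(245,196.5),.08),("yellow rim",(228.5,290),.08),("plate",(488,14),.066),("hinge",(453,86),.122)]: print(n,watz(c,p,z).round(4))
im=cv2.imread("pics/w1.png")
for ctr,col in [((.473,.298),(0,0,255))]:
    for z in (0,.08):
        for a in np.linspace(0,6.28,40):
            p=wproj(c,[ctr[0]+.028*np.cos(a),ctr[1]+.028*np.sin(a),z]);cv2.circle(im,tuple(int(round(v)) for v in p),0,col,-1)
cv2.imwrite("pics/w1o.png",cv2.resize(im[120:320,150:350],None,fx=3,fy=3))
E
```

```text
white rim [0.4738 0.298  0.08  ]
yellow rim [0.3708 0.3304 0.08  ]
plate [0.6592 0.0077 0.066 ]
hinge [0.5678 0.1022 0.122 ]
```

View pics/w1o.png

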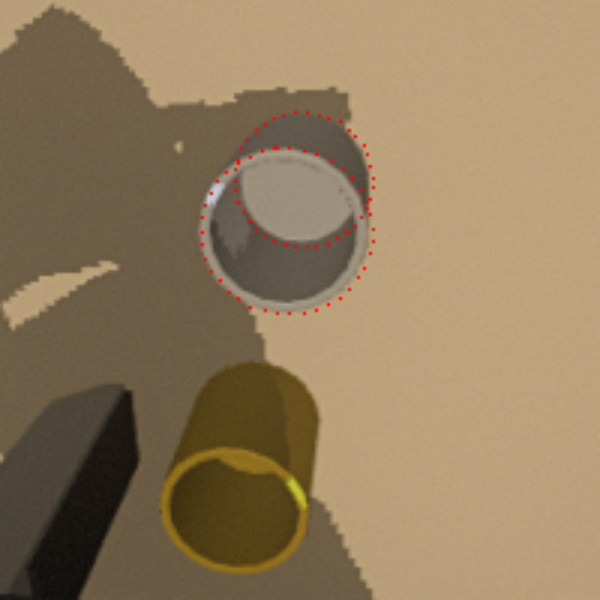

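All three cameras agree the white beaker is at (0.474, 0.298), and the overlay fits its rim and base. The yellow one, at crop (240,500), is left alone. I'll line up, descend and grip.

```bash
python3 -m inch '[{"offset":[2.5,-29,0],"twist":[0,0,0],"claw":1},{"offset":[0,0,30],"twist":[0,0,0],"claw":1},{"offset":[0,0,35],"twist":[0,0,0],"claw":1},{"offset":[0,0,35],"twist":[0,0,0],"claw":1},{"offset":[0,0,35],"twist":[0,0,0],"claw":1},{"offset":[0,0,30],"twist":[0,0,0],"claw":1},{"offset":[0,0,12],"twist":[0,0,0],"claw":1},{"offset":[0,0,0],"twist":[0,0,0],"claw":1},{"offset":[0,0,0],"twist":[0,0,0],"claw":1}]' 20
python3 -m inch '[{"offset":[0,0,0],"twist":[0,0,0],"claw":0.7},{"offset":[0,0,0],"twist":[0,0,0],"claw":0.64},{"offset":[0,0,0],"twist":[0,0,0],"claw":0.6},{"offset":[0,0,0],"twist":[0,0,0],"claw":0.5},{"offset":[0,0,0],"twist":[0,0,0],"claw":0.4},{"offset":[0,0,0],"twist":[0,0,0],"claw":0.4},{"offset":[0,0,0],"twist":[0,0,0],"claw":0.4}]' 20
```

```text
t: 5.78
position: [0.4751, 0.2992, 0.0538]
orientation: [-3.141, -0.002, -0.102]
ft_force: [0.3, -0.3, 0.2]
gripper_width: 0.093
t: 6.65
position: [0.4745, 0.299, 0.0527]
orientation: [-3.141, -0.0, -0.102]
ft_force: [-1.1, -1.1, 1.7]
gripper_width: 0.0566
```

```bash
python3 -m inch '[{"offset":[0,0,-10],"twist":[0,0,0],"claw":0.4},{"offset":[0,0,-25],"twist":[0,0,0],"claw":0.4},{"offset":[0,0,-30],"twist":[0,0,0],"claw":0.4},{"offset":[0,0,-35],"twist":[0,0,0],"claw":0.4},{"offset":[0,0,-30],"twist":[0,0,0],"claw":0.4},{"offset":[0,0,-20],"twist":[0,0,0],"claw":0.4},{"offset":[10,12,-10],"twist":[0,0,0],"claw":0.4},{"offset":[20,24,0],"twist":[0,0,0],"claw":0.4},{"offset":[24,28,0],"twist":[0,0,0],"claw":0.4},{"offset":[28,32,0],"twist":[0,0,0],"claw":0.4},{"offset":[28,32,0],"twist":[0,0,0],"claw":0.4},{"offset":[28,32,0],"twist":[0,0,0],"claw":0.4},{"offset":[28,32,0],"twist":[0,0,0],"claw":0.4},{"offset":[28,32,0],"twist":[0,0,0],"claw":0.4},{"offset":[24,28,0],"twist":[0,0,0],"claw":0.4},{"offset":[14,16,0],"twist":[0,0,0],"claw":0.4},{"offset":[8,10,0],"twist":[0,0,0],"claw":0.4},{"offset":[0,0,0],"twist":[0,0,0],"claw":0.4},{"offset":[0,0,0],"twist":[0,0,0],"claw":0.4}]'
python3 - <<'E'
from h import *
s=observe();print(s["t"],np.round(s["position"],4),s["gripper_width"])
for n in ["top","wrist"]:
    c=capture(n);cv2.imwrite(f"pics/{n}2.png",c["frame"][:,:,::-1])
E
```

```text
t: 9.02
position: [0.6846, -0.0015, 0.2126]
orientation: [-3.141, 0.0, -0.101]
ft_force: [0.5, 1.1, -1.9]
gripper_width: 0.0565
9.025 [ 0.6846 -0.0015  0.2126] 0.0565050853150347
```

View pics/wrist2.png

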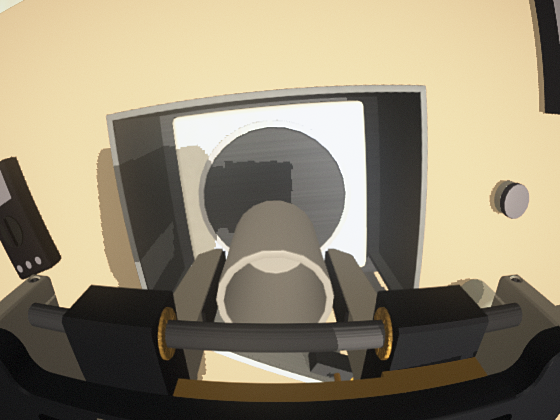

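```bash
python3 - <<'E'
from h import *
c=capture("wrist");im=c["frame"][:,:,::-1].copy()
ps=[(205,190),(212,165),(230,145),(255,131),(280,127),(305,133),(330,150),(342,175),(344,195)]
P=np.array([watz(c,p,.066)[:2] for p in ps]);
A=np.c_[2*P,np.ones(len(P))];x=np.linalg.lstsq(A,(P**2).sum(1),rcond=None)[0];print("circle",x[:2],np.sqrt(x[2]+x[0]**2+x[1]**2))
print("corners",watz(c,(108,117),.122).round(4),watz(c,(425,87),.122).round(4))
for a in np.linspace(0,6.28,80):
    p=wproj(c,[.685+.07*np.cos(a),-.001+.07*np.sin(a),.066]);cv2.circle(im,tuple(int(round(v)) for v in p),0,(0,0,255),-1)
cv2.imwrite("pics/w2o.png",cv2.resize(im[80:320,100:430],None,fx=2.4,fy=2.4))
E
```

```text
circle [ 0.68563193 -0.00227341] 0.06802876498498499
corners [0.7841 0.1249 0.122 ] [ 0.7813 -0.1313  0.122 ]
```

View pics/w2o.png

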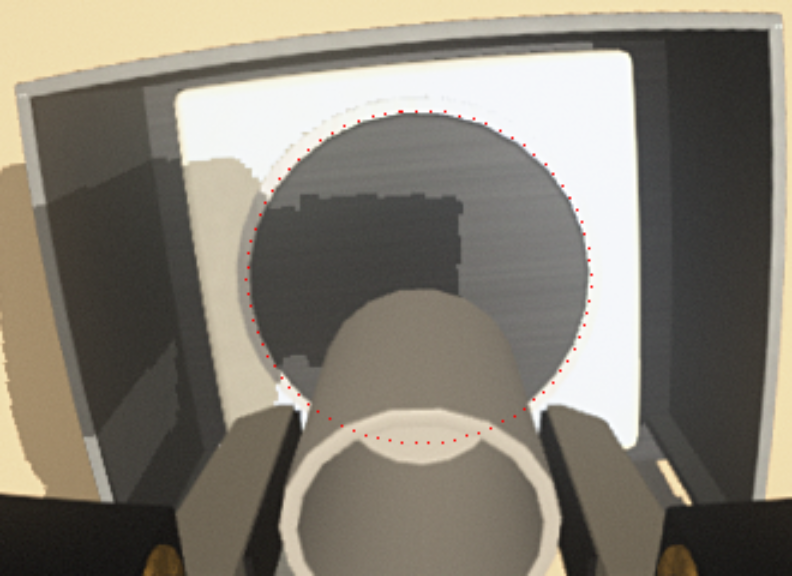

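The plate overlay agrees to about 1-2 mm. I'll lower quickly at first, then in small steps for contact near z = 0.119.

```bash
python3 -m inch '[{"offset":[0,0,15],"twist":[0,0,0],"claw":0.4},{"offset":[0,0,22],"twist":[0,0,0],"claw":0.4},{"offset":[0,0,22],"twist":[0,0,0],"claw":0.4},{"offset":[0,0,15],"twist":[0,0,0],"claw":0.4},{"offset":[0,0,8],"twist":[0,0,0],"claw":0.4},{"offset":[0,0,4],"twist":[0,0,0],"claw":0.4},{"offset":[0,0,2],"twist":[0,0,0],"claw":0.4},{"offset":[0,0,0],"twist":[0,0,0],"claw":0.4},{"offset":[0,0,0],"twist":[0,0,0],"claw":0.4}]'
python3 -m inch '[{"offset":[0,0,1.5],"twist":[0,0,0],"claw":0.4},{"offset":[0,0,1.5],"twist":[0,0,0],"claw":0.4},{"offset":[0,0,1],"twist":[0,0,0],"claw":0.4},{"offset":[0,0,0],"twist":[0,0,0],"claw":0.4}]'
```

```text
t: 10.3
position: [0.6851, -0.002, 0.1251]
orientation: [-3.142, -0.001, -0.102]
ft_force: [0.0, 0.3, -2.5]
gripper_width: 0.0567
t: 10.8
position: [0.6849, -0.002, 0.1205]
orientation: [-3.142, 0.0, -0.102]
ft_force: [-0.8, -0.2, -2.0]
gripper_width: 0.0563
```

```bash
python3 -m inch '[{"offset":[0,0,0.7],"twist":[0,0,0],"claw":0.4},{"offset":[0,0,0.5],"twist":[0,0,0],"claw":0.4},{"offset":[0,0,0],"twist":[0,0,0],"claw":0.4}]'
python3 -m inch '[{"offset":[0,0,0.5],"twist":[0,0,0],"claw":0.4},{"offset":[0,0,0],"twist":[0,0,0],"claw":0.4}]'
```

```text
t: 11.18
position: [0.6849, -0.002, 0.1194]
orientation: [-3.142, 0.0, -0.102]
ft_force: [0.3, -0.1, -1.1]
gripper_width: 0.0561
t: 11.42
position: [0.6849, -0.002, 0.1189]
orientation: [-3.142, 0.0, -0.102]
ft_force: [0.1, 1.2, -1.4]
gripper_width: 0.0568
```

```bash
python3 -m inch '[{"offset":[0,0,0.5],"twist":[0,0,0],"claw":0.4},{"offset":[0,0,0],"twist":[0,0,0],"claw":0.4}]'
python3 -m inch '[{"offset":[0,0,0.5],"twist":[0,0,0],"claw":0.4},{"offset":[0,0,0],"twist":[0,0,0],"claw":0.4}]'
```

```text
t: 11.68
position: [0.685, -0.002, 0.1187]
orientation: [3.142, -0.0, -0.102]
ft_force: [-1.3, 0.6, 1.7]
gripper_width: 0.0561
t: 11.92
position: [0.6851, -0.002, 0.1187]
orientation: [-3.142, -0.001, -0.102]
ft_force: [-3.1, -0.1, 6.3]
gripper_width: 0.0566
```

Contact is at z = 0.1187, as predicted, with about 6 N. I'll back off slightly, open gradually and rise.

```bash
python3 -m inch '[{"offset":[0,0,-0.4],"twist":[0,0,0],"claw":0.4},{"offset":[0,0,0],"twist":[0,0,0],"claw":0.62},{"offset":[0,0,0],"twist":[0,0,0],"claw":0.7},{"offset":[0,0,0],"twist":[0,0,0],"claw":0.8},{"offset":[0,0,0],"twist":[0,0,0],"claw":0.9},{"offset":[0,0,0],"twist":[0,0,0],"claw":0.9}]'
python3 -m inch '[{"offset":[0,0,-8],"twist":[0,0,0],"claw":0.9},{"offset":[0,0,-20],"twist":[0,0,0],"claw":0.9},{"offset":[0,0,-30],"twist":[0,0,0],"claw":0.9},{"offset":[0,0,-30],"twist":[0,0,0],"claw":0.9},{"offset":[0,0,-20],"twist":[0,0,0],"claw":0.9},{"offset":[0,0,0],"twist":[0,0,0],"claw":0.9}]'
python3 - <<'E'
from h import *
c=capture("wrist");cv2.imwrite("pics/w3.png",c["frame"][:,:,::-1])
c=capture("scene");cv2.imwrite("pics/s3.png",cv2.resize(c["frame"][90:330,180:420,::-1],None,fx=2.4,fy=2.4,interpolation=3))
E
```

```text
t: 12.68
position: [0.685, -0.002, 0.1183]
orientation: [-3.142, 0.0, -0.102]
ft_force: [-0.1, -0.2, 0.4]
gripper_width: 0.0834
t: 13.42
position: [0.6858, -0.002, 0.2293]
orientation: [-3.141, -0.005, -0.102]
ft_force: [0.1, 0.2, -0.3]
gripper_width: 0.0838
```

View pics/w3.png

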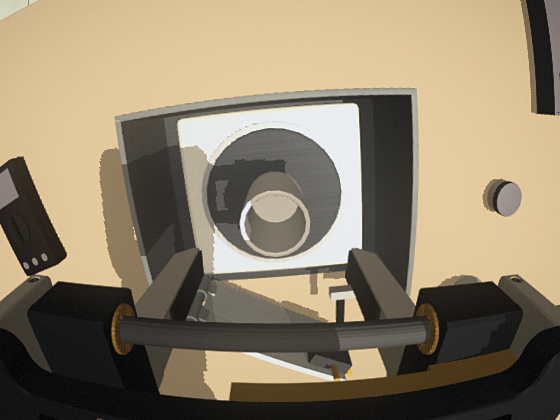

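View pics/s3.png

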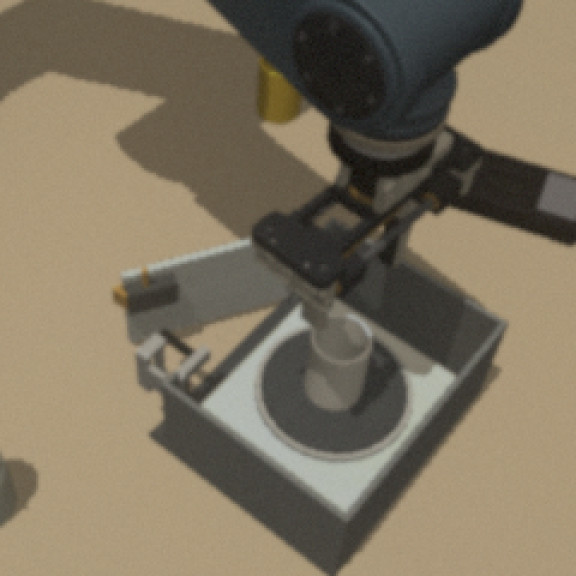

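The white beaker stands upright and central on the plate, at wrist (275,220), and the gate hasn't moved. Next I back off to in front of the gate, close the fingers and align the yaw with it.

```bash
python3 -m inch '[{"offset":[-15,2,0],"twist":[0,0,0],"claw":0.9},{"offset":[-30,3,0],"twist":[0,0,0],"claw":0.5},{"offset":[-35,4,0],"twist":[0,0,0],"claw":0},{"offset":[-35,4,0],"twist":[0,0,0],"claw":0},{"offset":[-35,4,0],"twist":[0,0,0],"claw":0},{"offset":[-35,4,0],"twist":[0,0,0],"claw":0},{"offset":[-30,3,0],"twist":[0,0,0],"claw":0},{"offset":[-15,3,0],"twist":[0,0,0],"claw":0},{"offset":[0,0,0],"twist":[0,0,8.6],"claw":0},{"offset":[0,0,0],"twist":[0,0,8.6],"claw":0},{"offset":[0,0,0],"twist":[0,0,8.6],"claw":0},{"offset":[0,0,0],"twist":[0,0,0],"claw":0},{"offset":[0,0,0],"twist":[0,0,0],"claw":0}]'
python3 - <<'E'
from h import *
s=observe();print(np.round(s["position"],4))
c=capture("wrist");cv2.imwrite("pics/w4.png",c["frame"][:,:,::-1])
for n in ["hinge"]:
    im=c["frame"][:,:,::-1].copy()
    H=np.array([.569,.1005,.122])
    for q in [.54]:
        y=-.011-q
        for r in np.linspace(0,.19,30):
            for o in (-.004,.004):
                p=wproj(c,H+r*np.array([np.sin(y),-np.cos(y),0])+o*np.array([np.cos(y),np.sin(y),0]))
                cv2.circle(im,tuple(int(round(v)) for v in p),0,(0,0,255),-1)
    p=[atz]
    for a in np.linspace(0,6.28,60):
        for (x,yy,z,rr) in [(.685,-.0015,.146,.028)]:
            p=wproj(c,[x+rr*np.cos(a),yy+rr*np.sin(a),z]);cv2.circle(im,tuple(int(round(v)) for v in p),0,(0,255,0),-1)
    cv2.imwrite("pics/w4o.png",im)
E
```

```text
t: 15.15
position: [0.4535, -0.0056, 0.2261]
orientation: [3.141, 0.0, -0.549]
ft_force: [-0.8, 0.2, -0.2]
gripper_width: 0.0005
[ 0.4535 -0.0056  0.2261]
```

View pics/w4o.png

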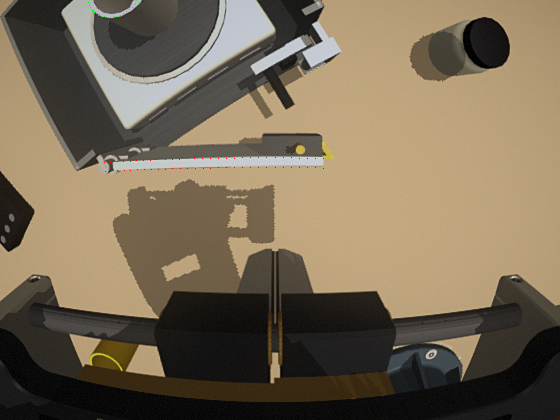

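The gate overlay matches within about 3 px: the gate face is at wrist (115-325,162), with the fingers in front of it. I'll descend about 30 mm off the face.

```bash
python3 -m inch '[{"offset":[0,0,20],"twist":[0,0,0],"claw":0},{"offset":[0,0,30],"twist":[0,0,0],"claw":0},{"offset":[0,0,35],"twist":[0,0,0],"claw":0},{"offset":[0,0,30],"twist":[0,0,0],"claw":0},{"offset":[0,0,20],"twist":[0,0,0],"claw":0},{"offset":[0,0,10],"twist":[0,0,0],"claw":0},{"offset":[0,0,0],"twist":[0,0,0],"claw":0},{"offset":[0,0,0],"twist":[0,0,0],"claw":0}]'
python3 -m inch '[{"offset":[5,0,0],"twist":[0,0,0],"claw":0},{"offset":[5,0,0],"twist":[0,0,0],"claw":0},{"offset":[5,0,0],"twist":[0,0,0],"claw":0},{"offset":[4,0,0],"twist":[0,0,0],"claw":0},{"offset":[3,0,0],"twist":[0,0,0],"claw":0},{"offset":[3,0,0],"twist":[0,0,0],"claw":0},{"offset":[0,0,0],"twist":[0,0,0],"claw":0}]'
python3 - <<'E'
from h import *
c=capture("wrist");cv2.imwrite("pics/w5.png",c["frame"][:,:,::-1])
E
```

```text
t: 16.2
position: [0.4539, -0.0056, 0.082]
orientation: [-3.141, -0.001, -0.552]
ft_force: [-0.1, -0.2, -0.5]
gripper_width: 0.0006
t: 17.08
position: [0.4748, -0.0187, 0.0813]
orientation: [-3.142, -0.0, -0.552]
ft_force: [-1.2, 0.8, 0.6]
gripper_width: 0.0003
```

View pics/w5.png

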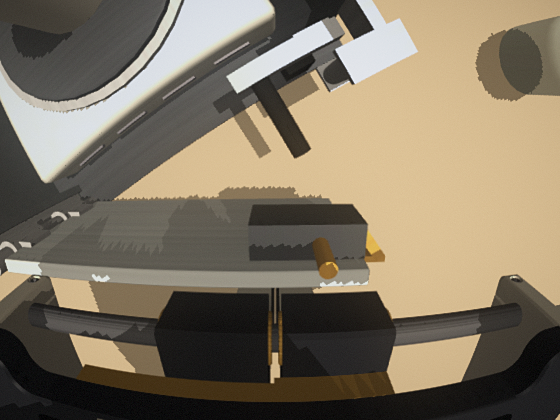

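I'm near contact now. I'll swing along the hinge arc, turning with the gate at about 0.2 rad/s.

```bash
python3 -m inch '[{"offset":[2,0,0],"twist":[0,0,0],"claw":0},{"offset":[3,0.2,0],"twist":[0,0,-1],"claw":0},{"offset":[4,0.3,0],"twist":[0,0,-1.5],"claw":0},{"offset":[4,0.3,0],"twist":[0,0,-1.5],"claw":0},{"offset":[4,0.3,0],"twist":[0,0,-1.5],"claw":0},{"offset":[4,0.3,0],"twist":[0,0,-1.5],"claw":0},{"offset":[3,0.2,0],"twist":[0,0,-1.1],"claw":0}]'
python3 - <<'E'
from h import *
s=observe();p=s["position"];y=s["orientation"][2];H=np.array([.569,.1005])
d=np.array(p[:2])-H;ex=np.array([np.cos(y),np.sin(y)]);ey=np.array([np.sin(y),-np.cos(y)])
print("tool-yaw q",-.011-y,"gate frame x,r",d@ex*1e3,d@ey*1e3,"push",-np.array(s["ft_force"][:2])@ex, s["ft_force"])
c=capture("wrist");cv2.imwrite("pics/w6.png",c["frame"][:,:,::-1])
E
```

```text
t: 18.0
position: [0.4952, -0.0316, 0.0813]
orientation: [-3.142, 0.0, -0.409]
ft_force: [0.2, 0.2, 0.6]
gripper_width: 0.0003
tool-yaw q 0.3982719872515387 gate frame x,r -15.104836621954918 150.5898366969896 push -0.15908633684426549 [0.23906252 0.1513594  0.55657687]
```

View pics/w6.png

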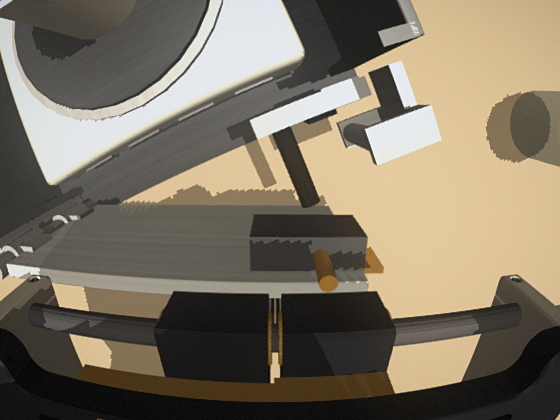

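```bash
cat > st.py <<'E'
from h import *
s=observe();p=s["position"];y=s["orientation"][2];H=np.array([.569,.1005])
d=np.array(p[:2])-H;ex=np.array([np.cos(y),np.sin(y)]);ey=np.array([np.sin(y),-np.cos(y)])
print("q",round(-.011-y,4),"gate x,r",(d@ex*1e3).round(2),(d@ey*1e3).round(2),"push",(-np.array(s["ft_force"][:2])@ex).round(2),"lat",(np.array(s["ft_force"][:2])@ey).round(2))
E
python3 -m inch '[{"offset":[2.6,0.2,0],"twist":[0,0,-1],"claw":0},{"offset":[2.6,0.2,0],"twist":[0,0,-1],"claw":0},{"offset":[2.6,0.2,0],"twist":[0,0,-1],"claw":0},{"offset":[2.6,0.2,0],"twist":[0,0,-1],"claw":0}]'; python3 st.py
python3 -m inch '[{"offset":[2.6,0.2,0],"twist":[0,0,-1],"claw":0},{"offset":[2.6,0.2,0],"twist":[0,0,-1],"claw":0},{"offset":[2.6,0.2,0],"twist":[0,0,-1],"claw":0},{"offset":[2.6,0.2,0],"twist":[0,0,-1],"claw":0}]'; python3 st.py
```

```text
t: 18.55
position: [0.5045, -0.0362, 0.0813]
orientation: [-3.142, -0.0, -0.34]
ft_force: [0.6, -0.5, -0.7]
gripper_width: 0.0006
q 0.3287 gate x,r -15.26 150.41 push -0.77 lat 0.3
t: 19.05
position: [0.5137, -0.0401, 0.0813]
orientation: [3.141, 0.001, -0.27]
ft_force: [-3.8, -0.8, 2.9]
gripper_width: 0.0006
q 0.2589 gate x,r -15.76 150.28 push 3.49 lat 1.79
```

```bash
python3 -m inch '[{"offset":[2,0.15,0],"twist":[0,0,-0.75],"claw":0},{"offset":[2,0.15,0],"twist":[0,0,-0.75],"claw":0},{"offset":[2,0.15,0],"twist":[0,0,-0.75],"claw":0}]'; python3 st.py
python3 -m inch '[{"offset":[1.5,0.1,0],"twist":[0,0,-0.6],"claw":0},{"offset":[1.5,0.1,0],"twist":[0,0,-0.6],"claw":0}]'; python3 st.py
python3 - <<'E'
from h import *
c=capture("wrist");cv2.imwrite("pics/w7.png",c["frame"][:,:,::-1])
E
```

```text
t: 19.42
position: [0.5196, -0.0422, 0.0813]
orientation: [3.141, 0.0, -0.231]
ft_force: [-4.1, -1.6, 1.5]
gripper_width: 0.0007
q 0.2199 gate x,r -15.4 150.22 push 3.61 lat 2.5
t: 19.68
position: [0.5225, -0.043, 0.0812]
orientation: [3.141, 0.0, -0.21]
ft_force: [-5.7, -2.4, 1.4]
gripper_width: 0.0004
q 0.1991 gate x,r -15.55 150.09 push 5.09 lat 3.49
```

View pics/w7.png

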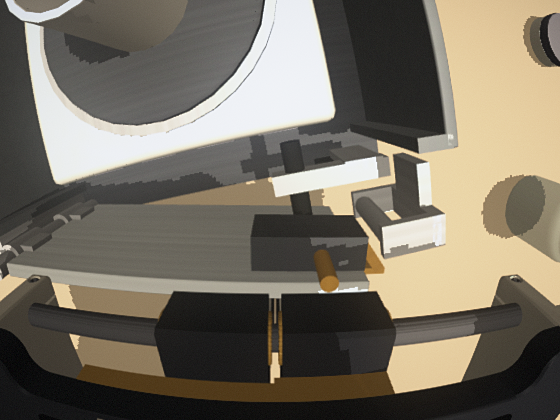

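The bumper rod is against the latch block at wrist (300,210), and the tongue (375,262) is nearing the keeper bar (375,220). I'll continue in small steps.

```bash
M='' ; python3 -m inch '[{"offset":[1.5,0.3,0],"twist":[0,0,-0.6],"claw":0},{"offset":[1.5,0.3,0],"twist":[0,0,-0.6],"claw":0}]'; python3 st.py
python3 -m inch '[{"offset":[1.2,0.2,0],"twist":[0,0,-0.5],"claw":0},{"offset":[1.2,0.2,0],"twist":[0,0,-0.5],"claw":0}]'; python3 st.py
python3 -m inch '[{"offset":[1.2,0.2,0],"twist":[0,0,-0.5],"claw":0},{"offset":[1.2,0.2,0],"twist":[0,0,-0.5],"claw":0}]'; python3 st.py
```

```text
t: 19.98
position: [0.5254, -0.044, 0.0813]
orientation: [-3.141, 0.0, -0.189]
ft_force: [-4.2, 1.6, 0.0]
gripper_width: 0.0006
q 0.1782 gate x,r -15.65 150.1 push 4.38 lat -0.8
t: 20.23
position: [0.5277, -0.0447, 0.0813]
orientation: [-3.141, 0.0, -0.172]
ft_force: [-3.8, 4.0, -1.0]
gripper_width: 0.0007
q 0.1609 gate x,r -15.88 150.12 push 4.42 lat -3.33
t: 20.48
position: [0.5297, -0.0453, 0.0813]
orientation: [-3.141, 0.001, -0.154]
ft_force: [-6.0, 5.8, 1.7]
gripper_width: 0.0006
q 0.1434 gate x,r -16.36 150.14 push 6.83 lat -4.85
```

```bash
python3 -m inch '[{"offset":[1.2,-0.1,0],"twist":[0,0,-0.4],"claw":0},{"offset":[1.2,-0.1,0],"twist":[0,0,-0.4],"claw":0}]'; python3 st.py
python3 -m inch '[{"offset":[1.2,0,0],"twist":[0,0,-0.4],"claw":0},{"offset":[1.2,0,0],"twist":[0,0,-0.4],"claw":0}]'; python3 st.py
python3 -m inch '[{"offset":[1,0,0],"twist":[0,0,-0.4],"claw":0},{"offset":[1,0,0],"twist":[0,0,-0.4],"claw":0}]'; python3 st.py
```

```text
t: 20.72
position: [0.532, -0.0458, 0.0812]
orientation: [-3.142, 0.001, -0.14]
ft_force: [-6.6, 1.4, 2.4]
gripper_width: 0.0006
q 0.1294 gate x,r -16.21 150.06 push 6.76 lat -0.5
t: 20.98
position: [0.5342, -0.0464, 0.0813]
orientation: [3.141, 0.001, -0.126]
ft_force: [-8.4, 0.2, 3.7]
gripper_width: 0.0005
q 0.1155 gate x,r -16.0 150.08 push 8.4 lat 0.87
t: 21.22
position: [0.5363, -0.0468, 0.0813]
orientation: [3.141, 0.001, -0.112]
ft_force: [-5.6, -2.0, 1.2]
gripper_width: 0.0002
q 0.1015 gate x,r -15.96 150.03 push 5.31 lat 2.65
```

```bash
python3 -m inch '[{"offset":[0.8,0.1,0],"twist":[0,0,-0.3],"claw":0},{"offset":[0,0,0],"twist":[0,0,0],"claw":0}]'; python3 st.py
python3 -m inch '[{"offset":[0.8,0.1,0],"twist":[0,0,-0.3],"claw":0},{"offset":[0,0,0],"twist":[0,0,0],"claw":0}]'; python3 st.py
python3 - <<'E'
from h import *
c=capture("wrist");cv2.imwrite("pics/w8.png",cv2.resize(c["frame"][100:340,200:480,::-1],None,fx=2.5,fy=2.5,interpolation=3))
E
```

```text
t: 21.48
position: [0.5373, -0.047, 0.0813]
orientation: [3.141, 0.0, -0.108]
ft_force: [-4.1, -1.7, 1.1]
gripper_width: 0.0004
q 0.0965 gate x,r -15.65 150.07 push 3.89 lat 2.15
t: 21.72
position: [0.5382, -0.0472, 0.0813]
orientation: [3.141, 0.0, -0.102]
ft_force: [-5.0, -1.7, 0.8]
gripper_width: 0.0003
q 0.0913 gate x,r -15.57 150.06 push 4.79 lat 2.19
```

View pics/w8.png

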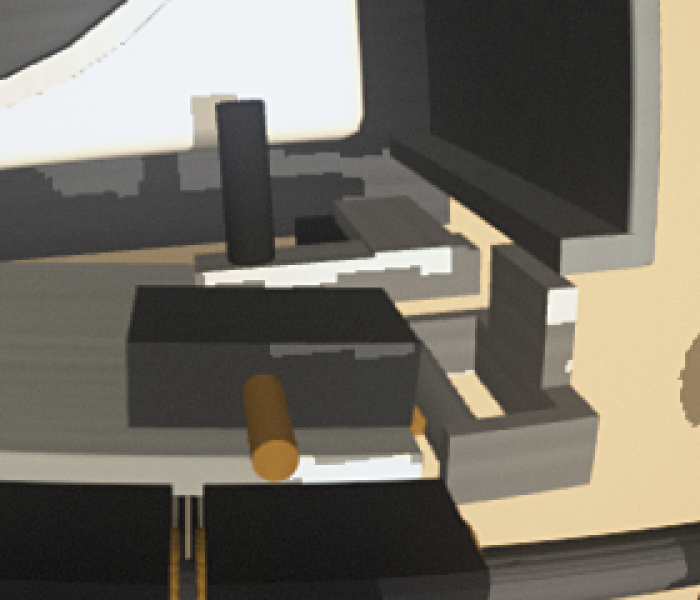

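The tongue knob has moved inward and the tongue is pressed in at crop (418,420), so it is riding on the bar and hasn't snapped yet. Continuing.

```bash
python3 -m inch '[{"offset":[0.8,0.1,0],"twist":[0,0,-0.3],"claw":0},{"offset":[0.8,0.1,0],"twist":[0,0,-0.3],"claw":0}]'; python3 st.py
python3 -m inch '[{"offset":[0.8,0.1,0],"twist":[0,0,-0.3],"claw":0},{"offset":[0.8,0,0],"twist":[0,0,-0.3],"claw":0}]'; python3 st.py
python3 -m inch '[{"offset":[0.8,0.1,0],"twist":[0,0,-0.3],"claw":0},{"offset":[0.8,0,0],"twist":[0,0,-0.3],"claw":0}]'; python3 st.py
```

```text
t: 22.02
position: [0.5397, -0.0475, 0.0813]
orientation: [3.141, 0.0, -0.092]
ft_force: [-4.6, -2.3, 0.3]
gripper_width: 0.0006
q 0.0809 gate x,r -15.58 150.04 push 4.39 lat 2.72
t: 22.28
position: [0.5416, -0.0476, 0.0813]
orientation: [3.141, -0.0, -0.081]
ft_force: [-2.5, -1.1, -0.3]
gripper_width: 0.0002
q 0.0704 gate x,r -15.23 149.86 push 2.36 lat 1.27
t: 22.52
position: [0.5432, -0.0477, 0.0815]
orientation: [3.142, -0.0, -0.071]
ft_force: [-4.9, -0.2, 3.4]
gripper_width: 0.0009
q 0.0598 gate x,r -15.23 149.66 push 4.9 lat 0.57
```

```bash
python3 -m inch '[{"offset":[0.6,0,0],"twist":[0,0,-0.2],"claw":0},{"offset":[0,0,0],"twist":[0,0,0],"claw":0}]'; python3 st.py
python3 -m inch '[{"offset":[0.6,0,0],"twist":[0,0,-0.2],"claw":0},{"offset":[0,0,0],"twist":[0,0,0],"claw":0}]'; python3 st.py
python3 - <<'E'
from h import *
c=capture("wrist");cv2.imwrite("pics/w9.png",cv2.resize(c["frame"][100:340,200:480,::-1],None,fx=2.5,fy=2.5,interpolation=3))
E
```

```text
t: 22.78
position: [0.5436, -0.0478, 0.0815]
orientation: [3.142, -0.0, -0.068]
ft_force: [-4.8, -1.1, 2.9]
gripper_width: 0.0006
q 0.0566 gate x,r -15.32 149.65 push 4.76 lat 1.47
t: 23.02
position: [0.5438, -0.0478, 0.0814]
orientation: [-3.142, 0.001, -0.064]
ft_force: [-7.1, -1.7, 5.5]
gripper_width: 0.0007
q 0.0531 gate x,r -15.61 149.59 push 6.97 lat 2.2
```

View pics/w9.png

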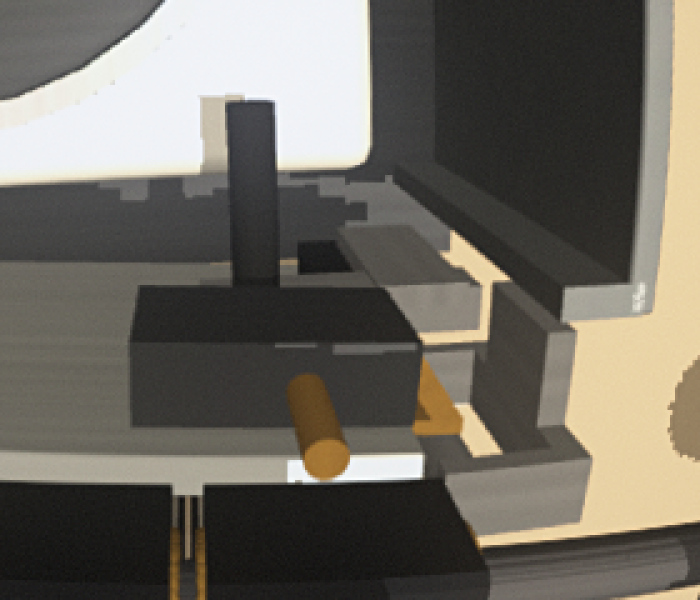

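The tongue is out again at crop (440,400), behind the bar, and the knob is back at (325,455), so it has snapped in. The force is now rising against the stop. A small final press will confirm that, then I'll ease off.

```bash
python3 -m inch '[{"offset":[0.5,0,0],"twist":[0,0,0],"claw":0},{"offset":[0,0,0],"twist":[0,0,0],"claw":0}]'; python3 st.py
python3 -m inch '[{"offset":[0.4,0,0],"twist":[0,0,0],"claw":0},{"offset":[0,0,0],"twist":[0,0,0],"claw":0}]'; python3 st.py
```

```text
t: 23.32
position: [0.5439, -0.0478, 0.0814]
orientation: [-3.141, 0.002, -0.064]
ft_force: [-9.0, -1.3, 7.7]
gripper_width: 0.0006
q 0.0531 gate x,r -15.59 149.57 push 8.94 lat 1.9
t: 23.58
position: [0.5439, -0.0478, 0.0814]
orientation: [-3.141, 0.003, -0.064]
ft_force: [-12.9, -0.7, 10.4]
gripper_width: 0.0007
q 0.0532 gate x,r -15.54 149.58 push 12.79 lat 1.53
```

12.8 N with no further motion, so this is the stop. I'll retreat slowly.

```bash
python3 -m inch '[{"offset":[-0.7,0,0],"twist":[0,0,0],"claw":0},{"offset":[-0.7,0,0],"twist":[0,0,0],"claw":0},{"offset":[-1,0,0],"twist":[0,0,0],"claw":0},{"offset":[-1,0,0],"twist":[0,0,0],"claw":0},{"offset":[-2,0,0],"twist":[0,0,0],"claw":0},{"offset":[-4,0,0],"twist":[0,0,0],"claw":0},{"offset":[-8,0,0],"twist":[0,0,0],"claw":0},{"offset":[-15,0,0],"twist":[0,0,0],"claw":0},{"offset":[-20,0,0],"twist":[0,0,0],"claw":0},{"offset":[0,0,0],"twist":[0,0,0],"claw":0}]'; python3 st.py
python3 - <<'E'
from h import *
c=capture("wrist");cv2.imwrite("pics/w10.png",c["frame"][:,:,::-1])
E
```

```text
t: 24.82
position: [0.4918, -0.0444, 0.0814]
orientation: [-3.141, 0.001, -0.064]
ft_force: [1.1, -0.4, -0.3]
gripper_width: 0.0005
q 0.0533 gate x,r -67.77 149.56 push -1.14 lat 0.33
```

View pics/w10.png

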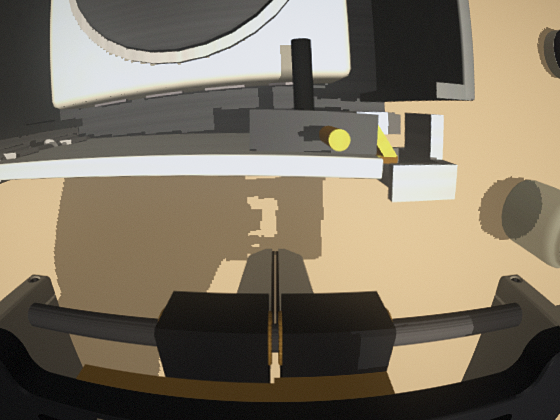

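Released, the gate stays shut, with the tongue at wrist (385,145) behind the keeper bar at (400,150). I'll rise clear and check from above.

```bash
python3 -m inch '[{"offset":[-15,0,-20],"twist":[0,0,0],"claw":0},{"offset":[-20,0,-40],"twist":[0,0,0],"claw":0},{"offset":[-25,0,-45],"twist":[0,0,0],"claw":0},{"offset":[-25,0,-40],"twist":[0,0,0],"claw":0},{"offset":[-10,0,-20],"twist":[0,0,0],"claw":0},{"offset":[0,0,0],"twist":[0,0,0],"claw":0},{"offset":[0,0,0],"twist":[0,0,0],"claw":0}]'
python3 - <<'E'
from h import *
c=capture("top");cv2.imwrite("pics/t11.png",cv2.resize(c["frame"][60:300,90:430,::-1],None,fx=2.3,fy=2.3,interpolation=3))
c=capture("scene");cv2.imwrite("pics/s11.png",cv2.resize(c["frame"][90:390,150:440,::-1],None,fx=2,fy=2,interpolation=3))
E
```

```text
t: 25.75
position: [0.3984, -0.0385, 0.2456]
orientation: [-3.142, 0.001, -0.064]
ft_force: [-0.8, 0.4, 0.1]
gripper_width: 0.0001
```

View pics/t11.png

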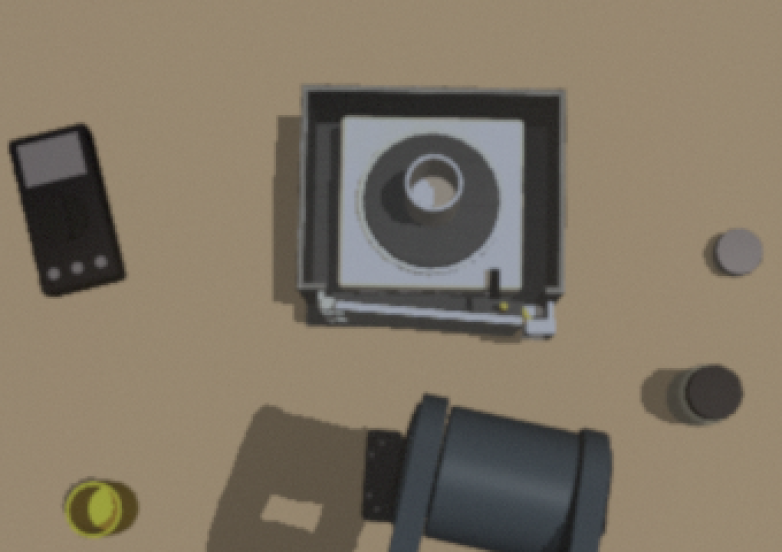

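View pics/s11.png

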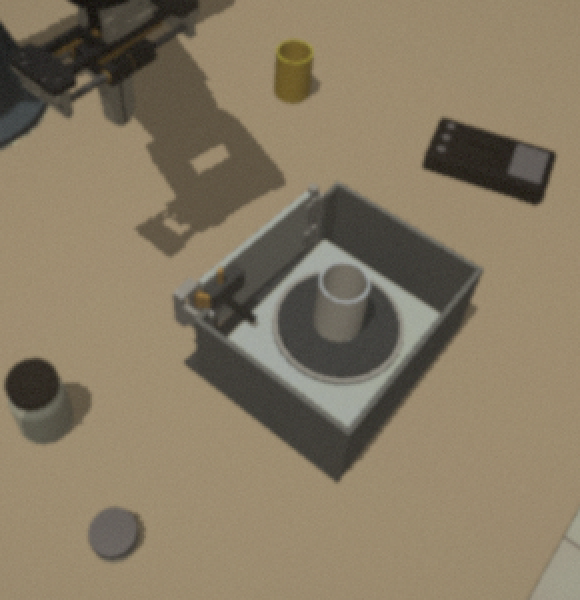

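```bash
python3 - <<'E'
from h import *
c=capture("top");f=lambda x,y:(90+x/2.3-.3,60+y/2.3-.3)
a,b=atz(c,f(325,301),.122),atz(c,f(523,321),.122);d=a-b
print(a.round(4),b.round(4),"q",np.arctan2(d[0],d[1])-.011)
print("beaker rim",atz(c,f(433,183),.146).round(4),"plate",atz(c,f(431,201),.066).round(4),observe()["t"])
hand_in()
E
```

```text
[0.5713 0.104  0.122 ] [ 0.5528 -0.0878  0.122 ] q 0.08522079700376188
beaker rim [6.825e-01 2.000e-04 1.460e-01] plate [0.6825 0.0008 0.066 ] 25.9
the job is handed in; nothing more can be done
```

The white beaker is standing upright on the hotplate, and the guard's gate is latched shut. I handed the job in at about 26 s of the 64 s allowed; it gives no verdict.

- **Beaker:** I gripped it at 20 N and set it down with about 6 N of contact force. The last top view puts it within about 1 mm of the plate centre.
- **Gate:** I swung it slowly along the hinge arc. The push peaked at about 8 N as the tongue rode over the bar, then dropped, and the pictures showed the tongue out again behind the bar. Pressing on to 12.8 N found the stop.
- **Gate after letting go:** It stayed shut, with the top view giving an angle of about 0.085 rad, below the 0.125 latched limit. At the last reading the robot was touching nothing.
- **Other things on the bench:** The yellow beaker, jar, pot and meter looked unmoved in the final pictures. I compared them only by eye.
- **Disagreements:** Estimates of the plate centre differed by up to about 7 mm between the scene and top cameras. I used the top and wrist views, which agreed to within about 3 mm. While pushing, the finger sat about 4 mm further off the modelled gate face than its nominal size, so I relied on force and pictures rather than calculated angles for the latch.

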